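Clamp a watch head in the case holder with its thumbwheel

ROBOT

A 7-joint arm with a two-finger parallel gripper is mounted at the origin on the work surface. World frame = base frame: x ahead of the robot, y to its left, z up, the work surface at z = 0. Lengths are in m, angles in rad, forces in N, time in s.
With the tool pointing down it reaches from about 0.4 to 0.85 m from the base axis. Payload 4.4 kg.
Tool frame: the origin (TCP) lies on the centre line of the jaws, within the pads' length; the fingertips stand ahead of it and the grasp point (between the pads) lies 5 mm behind it (finger_overhang is the z of the fingertips in the tool frame, in m); z points along the fingers, x is the direction in which the jaws open and shut, and the axes are right-handed (so a half turn about z gives the same grasp; the last joint's range is limited). The gripper opens to 94 mm and grips with 3 to 60 N. Pads are 16 mm wide; open, the fingers measure 119 mm over their backs; the gripper's body (75 mm by 177 mm) begins 78 mm behind the grasp point.
Start: joints at [-1.37, 0.628, 0.038, 1.517, -0.027, 0.996, -0.02], TCP at [0.171, 0.627, 0.219] pointing down, gripper open.
Joint ranges: [-3.06, 3.06], [-0.37, 2.12], [-1.25, 1.32], [0.18, 2.47], [-1.1, 4.24], [0.23, 1.98], [-2.94, 2.94]. Speed limits (rad/s): [2.57, 2.57, 3.14, 3.14, 3.14, 3.14, 3.14].

INTERFACE

Orientations are given as a unit quaternion [x, y, z, w].
In Python, from cell import * gives the robot as it stands.
- The arm moves only by the tool apply_moves, never from a script. Its argument "series" is a list of rows, each an object with "travel": the shift along the world's x, y, z scaled (see below), a list of three; "angular": the turn, a rotation vector about the world's x, y, z scaled (see below), a list of three. A call has 1 to 12 rows; each row shifts and turns the pose as measured when the row begins; what a row does not reach is not made up. The controller multiplies each number of a shift by 0.04 m and each number of a turn by 4 degrees. A row lasts 1/8 s, in which the tool goes at most 62.5 mm and 10.7 degrees, less where a joint would pass 70% of its speed; a pose out of reach is approached as far as the arm can. A call with a number of a shift or a turn outside -1 to 1 is refused whole. A call with a gripper value outside its range is refused whole. "jaw" is the closure in counts, from 0 (fully open) to 255 (shut), set as the call begins (left out, the last holds). The fingers move at their own pace and stop on an object; the grip force is fixed at half the most. Time passes only in rows, so rows that do not move let the fingers close. It gives the time, the measured TCP pose, the force and the opening at its end, in the units of the state.
- sense(): the state, without advancing time (a new reading comes with each control period).
- camera(name): name is "scene" or "top" or "wrist"; returns a dict with "image" (480x640x3 uint8, red, green, blue), "range_z" (480x640 float32, m along the optical axis (not along the pixel's ray), 0 where there is no reading), "vertical_fov" (degrees; the focal length in pixels is half the picture's height over the tangent of half this angle, whatever the lens; pixels are square), "cx", "cy" (the principal point, pixels), "dist" ([k1, k2, p1, p2, k3] as OpenCV has them; the pictures are not rectified), "R" (3x3) and "t" (3): a world point X has camera coordinates R X + t; the wrist camera has in their place "T_tool_cam" (4x4, takes a point from camera to tool coordinates, whose origin is the TCP and whose axes are the tool frame's). Camera axes: x right, y down, z forward; pixel columns grow to the right and rows downward; lengths in m; the calibration is good to about 2 mm. A picture is of the moment at which its call begins: read the wrist's pose just before it.
- finish_job(): hands the job in, once; it reports no verdict.
The state is a dict: "t": time; "joint_positions": joint angles; "joint_velocities": joint speeds; "tau": joint torques, N m; "tcp_pos": TCP position; "tcp_rot": TCP orientation; "ft_force": force on the tool from outside, world axes, zero at the start; "torque": the same for the moment, N m; "finger_gap": opening from 0.0 (shut) to 1.0 (fully open).
Only numpy, scipy, OpenCV 4.12 (cv2) and the standard library are available. Lean on these libraries where they do the work, as an engineer would, in place of code of your own. Each camera call takes 0.05 s, during which the arm holds its last target.

TASK

Set the small steel watch with the white dial face up on the bed of the blue case holder, between the two brass pins and the open steel jaw, and let go of it. Then roll the holder's orange thumbwheel with a light fingertip, without pressing hard on the holder, until the jaw has pushed the watch against both pins and holds it snugly; do not push the jaw itself, and leave the other things on the bench where they are.

Things in the scene. Friction and masses are not known exactly. Their poses are not given: they have to be found in the camera images.
- case: The steel watch head with a white dial and no strap: a loose plain disc, 36 mm across, 10 mm tall, about 60 g. Origin at the centre of its underside; z is up through the dial. It lies dial up on the bench among two other watches: a larger gold one (46 mm) and a black-dialled one (40 mm).
- holder: The case holder, fixed to the bench: a blue block 170 mm (x) by 84 mm (y), its flat top (the bed) 20 mm above the bench. Origin at the centre of its underside. Along its x, from -x to +x: two brass pins (8 mm thick, 8 mm tall), the nest, the steel jaw in a 12 mm deep trough, and a black head with the orange thumbwheel in a well as deep.
- nest (a point): Point on the bed where the centre of the watch's underside stands when it touches both pins; axes as the holder's. The pin centres lie 18 mm from it towards -x and 12.6 mm to either side in y. The bed is open on both y sides for the fingers. Set the watch down 2 to 5 mm from this point towards +x, clear of pins and jaw.
- jaw (a joint): Travel of the steel jaw in m: 0 fully open, its face 31 mm from the nest point towards +x; 0.013 when it grips the seated watch (18 mm from it). It starts at 0 to 0.006 and the thumbwheel alone drives it towards -x, 5 mm per radian. It is 34 mm wide (y), 8 mm thick, its top 7 to 19 mm above the bed. It does not move back by itself.
- wheel_foot (a point): Point at bed height straight below the middle of the orange ribbed thumbwheel, 36 mm in diameter and 14 mm wide, its axle level along the holder's x; axes as the holder's. The wheel's crest stands above this point by 30 to 42 mm: the head is set to another height each time and nothing reports it, so it must be found by touch. The wheel turns stiffly (1.5 N at the rim) and stays where left.
- roll_to (a point): Point at bed height at the foot of the wheel's black head, 28 mm from wheel_foot towards the holder's +y. Rolling the wheel's crest towards this side closes the jaw, away from it opens the jaw. Strokes of about 20 mm (1.1 rad of wheel) are repeated, lifting the finger in between. Once the jaw holds the watch the wheel does not turn on and the finger slips on it.
- head_foot (a point): Point at bed height under the far (+x) face of the black head, 14 mm from wheel_foot (head 28 mm in x, 56 mm in y). Its cheeks flank the wheel 4.5 mm below the crest, so the wheel cannot be pinched; only its top is free. Wheel and head are sprung: they yield 1 mm per 5 N pressed down (after the first 1 N) and bottom at 3 mm (15 N, too much). A press of 4 to 8 N rolls and clamps.
- gold_watch: Bystander: gold pocket watch, 46 mm across, 13 mm tall. Origin at the centre of its underside.
- black_watch: Bystander: dark steel watch head with a black dial, 40 mm across, 11 mm tall. Origin at the centre of its underside.
- spool: Bystander: turned wooden stand, 44 mm across, 40 mm tall. Origin at the centre of its underside.
- screwdriver: Bystander: red-handled screwdriver, 130 mm long, lying flat.
- loupe: Bystander: black eye loupe, 38 mm across, 26 mm tall. Origin at the centre of its underside.

How it is judged:
By the outcome, as a careful person would: the job done as asked, in the order asked, and still so for the second after the job is handed in, with the robot touching nothing.
It also fails if it takes over 66 s, if anything falls off the work surface, if the arm or the gripper's body presses on something with over 40 N, if the wrist force passes 120 N, or if a joint passes its speed limit or range.

## Working session

There is one attempt and no reset: what is moved stays moved. The work goes in short steps, Python scripts to look and compute and a tool call to move; the robot and the scene stay as the last step left them, time stands still between calls to the robot, and variables do not carry over. Pictures are saved under pics/ and viewed, and the job is handed in when it is done.

Besides the shell and the picture viewer there is one more tool, called after "Request:" as name(argument=value, ...), one argument or row to a line, values as JSON. apply_moves: Moves the arm, as the interface text tells. Shifts and turns lie within -1 to 1; 1 stands for 0.04 m of shift or 4 degrees of turn. Its arguments: {"type":"object","properties":{"series":{"type":"array"},"jaw":{"type":"number"}},"required":["series"]}

```bash
ls; mkdir -p pics; python3 - <<'E'
from cell import *
import cv2,numpy as np,pickle
s=sense();print(s)
d={}
for n in ["scene","top","wrist"]:
    c=camera(n);d[n]=c
    cv2.imwrite(f"pics/{n}0.png",c["image"][:,:,::-1])
    print(n,{k:v for k,v in c.items() if k not in("image","range_z")}, (c["range_z"]>0).mean())
pickle.dump((s,d),open("d0.pkl","wb"))
E
```

```text
pics
{'t': 0.0, 'joint_positions': array([-1.3698014 ,  0.62935273,  0.03847488,  1.51835457, -0.02697385,
        0.99630273, -0.02001587]), 'joint_velocities': array([-0.0001517 , -0.00146003,  0.00086471, -0.00018477, -0.0008893 ,
        0.00045292,  0.00135836]), 'tau': array([-2.70065466e-04, -5.49743235e+01,  1.14351645e+00, -1.86639923e+01,
       -5.21736348e-02,  2.36701226e-02,  1.58061684e-04]), 'tcp_pos': array([0.1711961 , 0.62638465, 0.21855474]), 'tcp_rot': array([ 7.94879535e-01,  6.06766531e-01, -7.33963604e-04,  6.02095047e-04]), 'ft_force': array([-0.75653154,  0.56545189, -0.21777666]), 'torque': array([ 0.02462032, -0.04389536, -0.01740189]), 'finger_gap': 1.001220668300684}
scene {'vertical_fov': 56.550124329746325, 'cx': 322.40967089560064, 'cy': 245.1300186427985, 'dist': array([-0.08290144,  0.        ,  0.        ,  0.        ,  0.        ]), 'R': array([[ 0.35796734,  0.93368401,  0.00967252],
       [ 0.70169784, -0.26216255, -0.66248845],
       [-0.6160191 ,  0.24393641, -0.74900968]]), 't': array([-0.16775626, -0.31974104,  1.18863787])} 0.996080729166
[... 242 characters left out ...]
6215, -0.02016275, -0.06375074],
       [ 0.06410965, -0.01768509, -0.99778614]]), 't': array([-0.04852044,  0.49354008,  1.08955039])} 0.9961979166666667
wrist {'vertical_fov': 58.844952446153926, 'cx': 319.74536290094477, 'cy': 237.6948827364659, 'dist': array([-0.0897517,  0.       ,  0.       ,  0.       ,  0.       ]), 'T_tool_cam': array([[ 9.99999324e-01, -6.69546868e-04,  9.50306439e-04,
         1.35183650e-03],
       [ 4.02999771e-04,  9.66451511e-01,  2.56848816e-01,
        -7.41184522e-02],
       [-1.09039741e-03, -2.56848260e-01,  9.66451128e-01,
        -1.64219978e-01],
       [ 0.00000000e+00,  0.00000000e+00,  0.00000000e+00,
         1.00000000e+00]])} 0.9961165364583333
```

View pics/scene0.png

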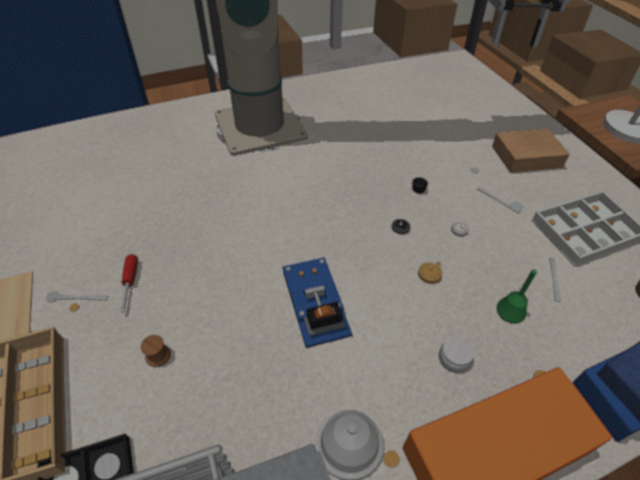

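View pics/top0.png

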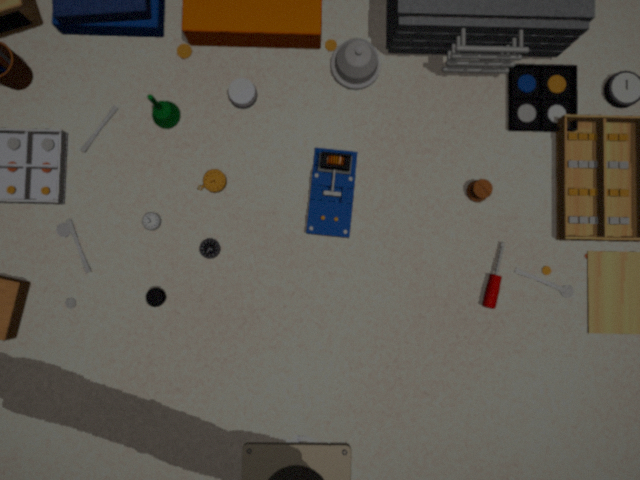

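View pics/wrist0.png

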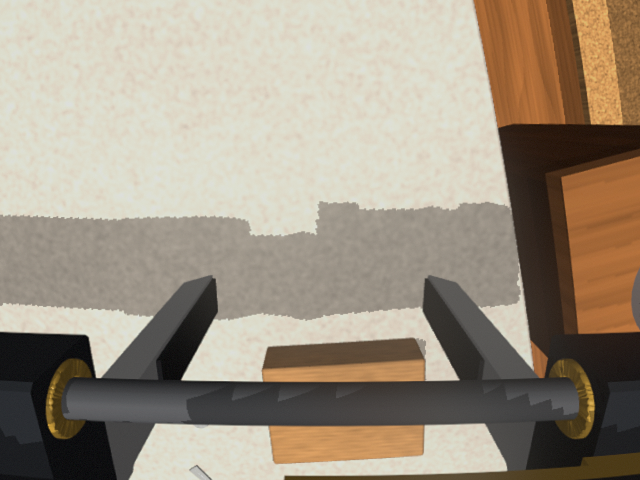

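Top view: white watch at about (151,221), gold at (214,181), black at (209,248), loupe at (156,296). The blue holder is at (332,193), with the wheel at its upper end and the pins at its lower end.

```bash
cat > h.py <<'E'
import cv2,numpy as np
from scipy.spatial.transform import Rotation as Rn
def K(c):
    f=240/np.tan(np.radians(c["vertical_fov"])/2)
    return np.array([[f,0,c["cx"]],[0,f,c["cy"]],[0,0,1]])
def pose(c,s=None):
    if "R" in c: return c["R"],c["t"]
    T=np.eye(4);T[:3,:3]=Rn.from_quat(s["tcp_rot"]).as_matrix();T[:3,3]=s["tcp_pos"]
    T=np.linalg.inv(T@c["T_tool_cam"]);return T[:3,:3],T[:3,3]
def ray(c,px,z,s=None):
    R,t=pose(c,s)
    u=cv2.undistortPoints(np.array(px,float).reshape(-1,1,2),K(c),c["dist"]).reshape(-1,2)
    d=np.c_[u,np.ones(len(u))]@R; o=-R.T@t
    return o+d*((z-o[2])/d[:,2])[:,None]
def proj(c,X,s=None):
    R,t=pose(c,s)
    return cv2.projectPoints(np.array(X,float).reshape(-1,1,3),cv2.Rodrigues(R)[0],t,K(c),c["dist"])[0].reshape(-1,2)
def yaw(s):
    x=Rn.from_quat(s["tcp_rot"]).as_matrix()[:,0]; return np.degrees(np.arctan2(x[1],x[0]))
E
python3 - <<'E'
import pickle;from h import *
s,d=pickle.load(open("d0.pkl","rb"))
c=d["top"]
print(ray(c,[[151,221]],.01),ray(c,[[214,181],[209,248],[156,296]],.012))
b=cv2.cvtColor(c["image"],cv2.COLOR_RGB2HSV)
for n,m in (("top",0),("scene",0)):
    c=d[n];b=cv2.cvtColor(c["image"],cv2.COLOR_RGB2HSV)
    m=cv2.inRange(b,(100,120,40),(125,255,255))
    for k in cv2.findContours(m,0,2)[0]:
        if cv2.contourArea(k)>600:
            r=cv2.minAreaRect(k);print(n,r); P=ray(c,cv2.boxPoints(r),.02);print(P[:,:2],P.mean(0))
c=d["top"];print("wheel",ray(c,[[336,160]],.04),"pins",ray(c,[[323.5,218],[336.5,218.5]],.028))
print(yaw(s))
cv2.imwrite("pics/tz.png",cv2.resize(c["image"][130:260,130:380,::-1],None,fx=3,fy=3,interpolation=2))
E
```

```text
[[0.51969589 0.29025733 0.01      ]] [[0.599848   0.1714413  0.012     ]
 [0.46972992 0.17703093 0.012     ]
 [0.37609165 0.27475424 0.012     ]]
top ((331.37127685546875, 192.28713989257812), (42.587589263916016, 85.07568359375), 5.710593223571777)
[[ 0.50285392 -0.00882289]
 [ 0.66767992 -0.02182748]
 [ 0.66126296 -0.10419147]
 [ 0.4963471  -0.09040523]] [ 0.58203598 -0.05631176  0.02      ]
top ((99.0, 12.0), (24.0, 92.0), 90.0)
[[0.94557652 0.49156762]
 [0.95147378 0.31459166]
 [0.90362012 0.31292412]
 [0.89797284 0.4895189 ]] [0.92466082 0.40215058 0.02      ]
scene ((614.4000854492188, 398.800048828125), (76.92073059082031, 56.34891128540039), 63.43495178222656)
[[0.88180821 0.2746981 ]
 [0.8802163  0.3908005 ]
 [0.9960576  0.35469201]
 [0.99167553 0.24994797]] [0.93743941 0.31753465 0.02      ]
scene ((316.6191711425781, 300.9647216796875), (83.66401672363281, 46.37742614746094), 73.49563598632812)
[[ 0.49992624 -0.09302792]
 [ 0.49894135 -0.00235223]
 [ 0.67805932 -0.02939669]
 [ 0.67494977 -0.107778  ]] [ 0.58796917 -0.05813871  0.02      ]
scene ((71.5, 67.5), (135.0, 143.0), 90.0)
[[-1.3935935  -0.82731125]
 [-1.05022953 -0.21284534]
 [-0.04102294 -0.29917875]
 [-0.19659376 -0.67057075]] [-0.67035993 -0.50247652  0.02      ]
wheel [[ 0.64080194 -0.0632883   0.04      ]] pins [[ 0.53072013 -0.04183741  0.028     ]
 [ 0.53027833 -0.06670417  0.028     ]]
74.7121708702985
```

View pics/tz.png

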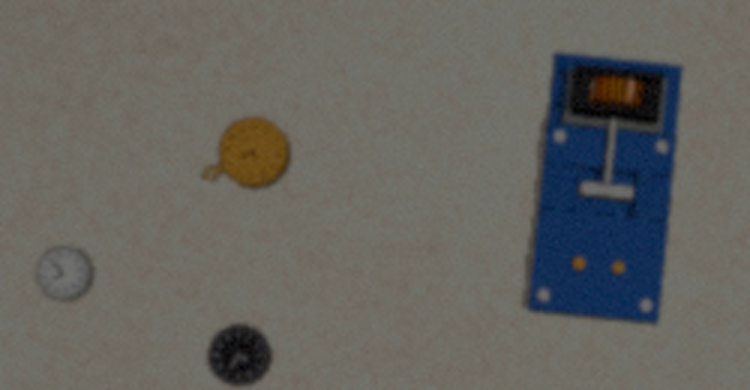

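Request:
apply_moves(
  series=[
    {"travel": [0.8,-0.8,0],"angular": [0,0,0.27]},
    {"travel": [0.8,-0.8,0],"angular": [0,0,0.27]},
    {"travel": [0.8,-0.8,0],"angular": [0,0,0.27]},
    {"travel": [0.8,-0.8,0],"angular": [0,0,0.27]},
    {"travel": [0.8,-0.8,0],"angular": [0,0,0.27]},
    {"travel": [0.8,-0.8,0],"angular": [0,0,0.27]},
    {"travel": [0.8,-0.8,0],"angular": [0,0,0.27]},
    {"travel": [0.8,-0.8,0],"angular": [0,0,0.27]},
    {"travel": [0.8,-0.8,0],"angular": [0,0,0.27]},
    {"travel": [0.8,-0.8,0],"angular": [0,0,0.27]},
  ],
  jaw=0,
)

```text
t: 1.4
tcp_pos: [0.4945, 0.2978, 0.2159]
tcp_rot: [0.729, 0.685, -0.003, -0.0]
ft_force: [0.1, 0.3, -0.6]
finger_gap: 1.001
```

```bash
cat > look.py <<'E'
from cell import *
import sys,pickle;from h import *
def look(n,name="wrist"):
    s=sense();c=camera(name);cv2.imwrite(f"pics/{n}.png",c["image"][:,:,::-1]);pickle.dump((s,c),open(n+".pkl","wb"))
    print(s["t"],s["tcp_pos"],yaw(s),Rn.from_quat(s["tcp_rot"]).as_matrix()[:,2],s["ft_force"],s["finger_gap"]);return s,c
if __name__=="__main__": look(sys.argv[1],*sys.argv[2:])
E
python3 look.py w1; python3 -c "
import cell;print([x for x in dir(cell) if x[0]!='_'],getattr(cell,'finger_overhang',None))"
```

```text
1.4 [0.49451291 0.29778275 0.215928  ] 86.4185283100153 [-0.00382962 -0.00350749 -0.99998652] [ 0.06459215  0.3124353  -0.61542515] 1.0013567661691367
['Unreachable', 'camera', 'finger_overhang', 'finish_job', 'sense'] 0.014
```

View pics/w1.png

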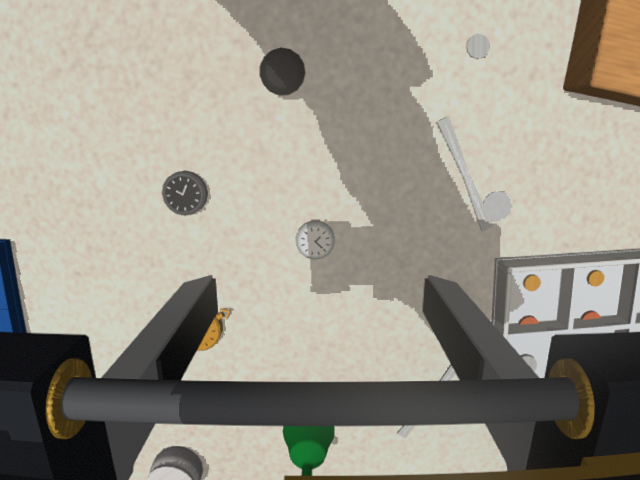

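The wrist picture shows the white watch at about (315,239), between the fingers and partly in shadow. Black is at (185,193), gold at (208,332).

```bash
python3 - <<'E'
import pickle;from h import *
s,c=pickle.load(open("w1.pkl","rb"))
g=cv2.cvtColor(c["image"],cv2.COLOR_RGB2GRAY)
h=cv2.HoughCircles(g,cv2.HOUGH_GRADIENT_ALT,1,20,param1=150,param2=.7,minRadius=12,maxRadius=30);print(h)
# by depth: points raised above bench
rz=c["range_z"];R,t=pose(c,s)
v,u=np.mgrid[0:480,0:640];un=cv2.undistortPoints(np.c_[u.ravel(),v.ravel()].astype(float).reshape(-1,1,2),K(c),c["dist"]).reshape(480,640,2)
P=np.dstack([un*rz[...,None],rz])
X=(P-t)@R
roi=X[200:280,270:360];print(np.percentile(roi[...,2],[5,50,95]))
m=roi[...,2]>roi[...,2].min()*.5+roi[...,2].max()*.5
pp=roi[m];print(pp.mean(0),m.sum(),pp.min(0),pp.max(0))
print(ray(c,[[315,239]],.01,s))
cv2.imwrite("pics/w1z.png",cv2.resize(c["image"][200:280,270:360,::-1],None,fx=6,fy=6,interpolation=2))
E
```

```text
[[[315.       239.        18.415745]
  [284.        72.        22.309235]
  [184.       192.        22.465126]
  [578.       416.        21.866308]
  [539.       286.        19.649424]
  [311.       454.        17.351545]
  [176.       471.        25.949644]
  [ 73.       375.        18.406813]
  [ 80.       402.        17.637295]
  [478.        46.        12.762623]]]
[-0.00222392 -0.00082069  0.00959123]
[0.42152137 0.30424936 0.38041125] 27 [0.42152137 0.30424936 0.38041125] [0.42152137 0.30424936 0.38041125]
[[0.51930909 0.29276897 0.01      ]]
```

View pics/w1z.png

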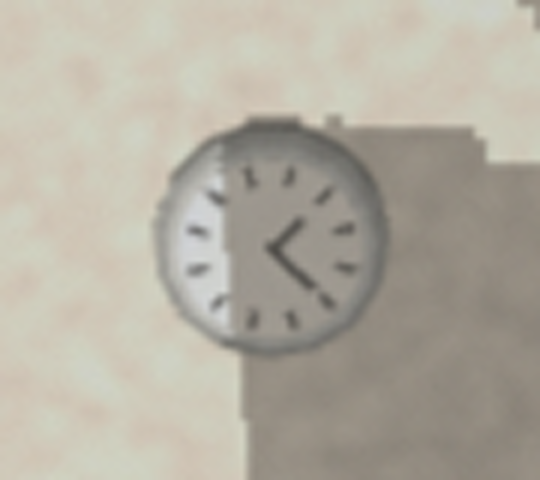

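Request:
apply_moves(
  series=[
    {"travel": [0.3,-0.06,-0.8],"angular": [0.05,-0.05,-0.28]},
    {"travel": [0.3,-0.06,-0.8],"angular": [0,0,0]},
    {"travel": [0,0,-0.8],"angular": [0,0,0]},
    {"travel": [0,0,-0.8],"angular": [0,0,0]},
    {"travel": [0,0,0],"angular": [0,0,0]},
  ],
  jaw=70,
)

```text
t: 2.08
tcp_pos: [0.5266, 0.283, 0.0843]
tcp_rot: [0.741, 0.672, 0.0, 0.004]
ft_force: [-0.4, -0.1, 0.9]
finger_gap: 0.726
```

```bash
python3 look.py w2; python3 - <<'E'
import pickle;from h import *
s,c=pickle.load(open("w2.pkl","rb"))
g=cv2.cvtColor(c["image"],cv2.COLOR_RGB2GRAY)
h=cv2.HoughCircles(g,cv2.HOUGH_GRADIENT_ALT,1,20,param1=150,param2=.6,minRadius=20,maxRadius=80);print(h)
if h is not None: print(ray(c,h[0,:,:2],.01,s))
E
```

```text
2.075 [0.52662038 0.28303854 0.08430323] 84.42974463974238 [ 0.00528151 -0.00494385 -0.99997383] [-0.38443859 -0.13560939  0.87051265] 0.726140171749
[[[128.       177.        31.934248]
  [333.       242.        28.340662]
  [223.       304.        23.850117]]]
[[0.47044792 0.17979073 0.01      ]
 [0.52005297 0.29260079 0.01      ]
 [0.55277309 0.22231237 0.01      ]]
```

View pics/w2.png

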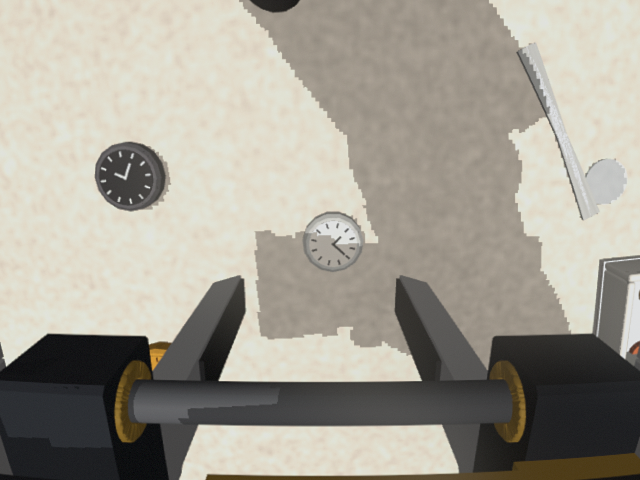

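Request:
apply_moves(
  series=[
    {"travel": [-0.16,0.24,-0.2],"angular": [0,0.1,0.1]},
    {"travel": [0,0,-0.5],"angular": [0,0,0]},
    {"travel": [0,0,-0.5],"angular": [0,0,0]},
    {"travel": [0,0,0],"angular": [0,0,0]},
    {"travel": [0,0,0],"angular": [0,0,0]},
  ],
)

```text
t: 2.75
tcp_pos: [0.5231, 0.3002, 0.0427]
tcp_rot: [0.737, 0.676, 0.005, 0.001]
ft_force: [0.3, -0.5, -0.3]
finger_gap: 0.723
```

```bash
python3 look.py w3; python3 - <<'E'
import pickle;from h import *
s,c=pickle.load(open("w3.pkl","rb"))
g=cv2.cvtColor(c["image"],cv2.COLOR_RGB2GRAY)
h=cv2.HoughCircles(g,cv2.HOUGH_GRADIENT_ALT,1,20,param1=150,param2=.6,minRadius=20,maxRadius=80);print(h)
if h is not None: print(ray(c,h[0,:,:2],.01,s))
E
```

```text
2.75 [0.52311092 0.30024911 0.04270953] 85.06021317351457 [ 0.0087053   0.00465142 -0.99995129] [ 0.28086143 -0.46630192 -0.32888064] 0.7232735943947253
[[[298.       275.        33.681507]
  [ 58.       198.        34.486626]
  [ 58.       198.        43.573303]
  [172.       349.        30.112448]
  [624.       203.        26.284897]
  [298.       275.        26.294113]]]
[[0.52000566 0.29143431 0.01      ]
 [0.47112735 0.17969818 0.01      ]
 [0.47112735 0.17969818 0.01      ]
 [0.55547949 0.22133363 0.01      ]
 [0.49758421 0.4553397  0.01      ]
 [0.52000566 0.29143431 0.01      ]]
```

View pics/w3.png

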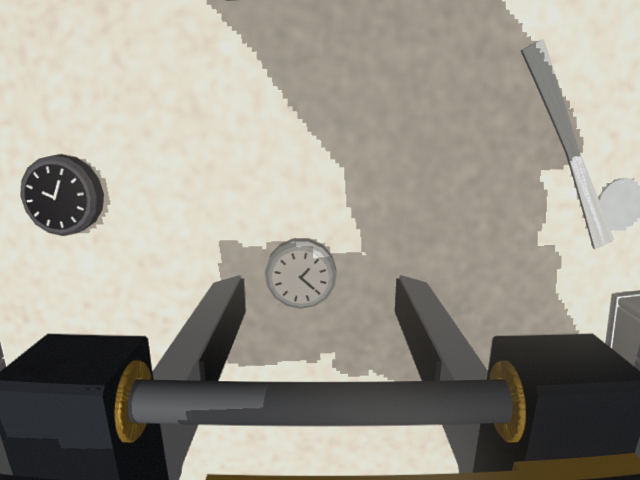

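Request:
apply_moves(
  series=[
    {"travel": [-0.07,-0.15,-0.2],"angular": [-0.07,0.12,0]},
    {"travel": [0,0,-0.2],"angular": [0,0,0]},
    {"travel": [0,0,0],"angular": [0,0,0]},
    {"travel": [0,0,0],"angular": [0,0,0]},
  ],
)

```text
t: 3.3
tcp_pos: [0.5208, 0.294, 0.027]
tcp_rot: [0.737, 0.676, 0.001, 0.0]
ft_force: [0.1, 0.4, 0.2]
finger_gap: 0.725
```

```bash
python3 look.py w4; python3 - <<'E'
import pickle;from h import *
s,c=pickle.load(open("w4.pkl","rb"))
g=cv2.cvtColor(c["image"],cv2.COLOR_RGB2GRAY)
h=cv2.HoughCircles(g,cv2.HOUGH_GRADIENT_ALT,1,20,param1=150,param2=.6,minRadius=25,maxRadius=80)
if h is not None: print(h,ray(c,h[0,:,:2],.01,s))
E
```

```text
3.3 [0.52083456 0.2940011  0.02700403] 85.0280951338754 [ 1.43735910e-03  4.41465111e-04 -9.99998870e-01] [0.14379613 0.40799336 0.2302501 ] 0.7251506391008072
[[[313.       293.        34.538834]
  [ 46.       206.        37.54645 ]]] [[0.521191   0.29232072 0.01      ]
 [0.46992938 0.176362   0.01      ]]
```

Request:
apply_moves(
  series=[
    {"travel": [0,-0.03,-0.2],"angular": [0,0,0]},
    {"travel": [0,0,-0.07],"angular": [0,0,0]},
    {"travel": [0,0,0],"angular": [0,0,0]},
    {"travel": [0,0,0],"angular": [0,0,0]},
  ],
)

```text
t: 3.85
tcp_pos: [0.5208, 0.2928, 0.0154]
tcp_rot: [0.737, 0.676, 0.001, 0.0]
ft_force: [0.8, -0.1, 0.1]
finger_gap: 0.729
```

```bash
python3 look.py w5
```

```text
3.85 [0.52077186 0.29280689 0.01539258] 85.03615150161156 [ 1.33859084e-03  4.43338719e-04 -9.99999006e-01] [ 0.76325862 -0.11276863  0.09649149] 0.7291380915884994
```

View pics/w5.png

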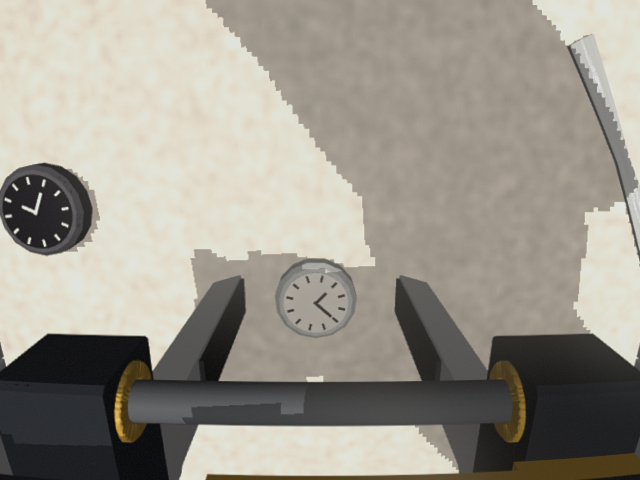

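The watch is at (316,298), centred between the fingers. Closing now.

Request:
apply_moves(
  series=[
    {"travel": [0,0,0],"angular": [0,0,0]},
    {"travel": [0,0,0],"angular": [0,0,0]},
    {"travel": [0,0,0],"angular": [0,0,0]},
    {"travel": [0,0,0],"angular": [0,0,0]},
    {"travel": [0,0,0],"angular": [0,0,0]},
    {"travel": [0,0,0],"angular": [0,0,0]},
  ],
  jaw=255,
)

```text
t: 4.65
tcp_pos: [0.521, 0.2929, 0.0158]
tcp_rot: [0.737, 0.676, 0.001, 0.0]
ft_force: [-0.3, 0.4, -1.1]
finger_gap: 0.37
```

Request:
apply_moves(
  series=[
    {"travel": [0,0,0.3],"angular": [0,0,0]},
    {"travel": [0,0,1],"angular": [0,0,0]},
    {"travel": [0,0,1],"angular": [0,0,0]},
    {"travel": [0,0,0],"angular": [0,0,0]},
    {"travel": [0,0,0],"angular": [0,0,0]},
  ],
)

```text
t: 5.28
tcp_pos: [0.5202, 0.2926, 0.1118]
tcp_rot: [0.737, 0.676, 0.001, 0.0]
ft_force: [-0.4, -0.7, -1.6]
finger_gap: 0.366
```

```bash
python3 look.py w6
```

```text
5.275 [0.52019576 0.29257746 0.11182395] 85.0424211544578 [ 1.31027923e-03  5.67215658e-04 -9.99998981e-01] [-0.41855118 -0.66828394 -1.59719448] 0.36635775232809786
```

View pics/w6.png

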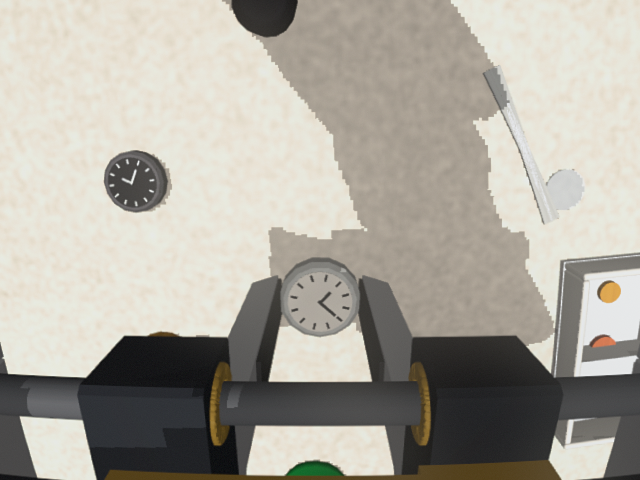

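The watch is held at (319,297), lifted clear.

Request:
apply_moves(
  series=[
    {"travel": [0.28,-0.88,0.25],"angular": [0,0,0]},
    {"travel": [0.28,-0.88,0.25],"angular": [0,0,0]},
    {"travel": [0.28,-0.88,0.25],"angular": [0,0,0]},
    {"travel": [0.28,-0.88,0.25],"angular": [0,0,0]},
    {"travel": [0.28,-0.88,0.25],"angular": [0,0,0]},
    {"travel": [0.28,-0.88,0.25],"angular": [0,0,0]},
    {"travel": [0.28,-0.88,0.25],"angular": [0,0,0]},
    {"travel": [0.28,-0.88,0.25],"angular": [0,0,0]},
    {"travel": [0.28,-0.88,0.25],"angular": [0,0,0]},
    {"travel": [0.2,-0.6,0],"angular": [0,0,0]},
    {"travel": [0,0,0],"angular": [0,0,0]},
    {"travel": [0,0,0],"angular": [0,0,0]},
  ],
)

```text
t: 6.82
tcp_pos: [0.6213, -0.0582, 0.1885]
tcp_rot: [0.736, 0.677, -0.01, -0.008]
ft_force: [-0.6, 1.2, -0.9]
finger_gap: 0.369
```

```bash
python3 look.py w7
```

```text
6.825 [ 0.62125728 -0.05817     0.18846775] 85.27120223455212 [-0.02641178 -0.00205538 -0.99964903] [-0.62267962  1.19971967 -0.93103826] 0.36934809880724395
```

View pics/w7.png

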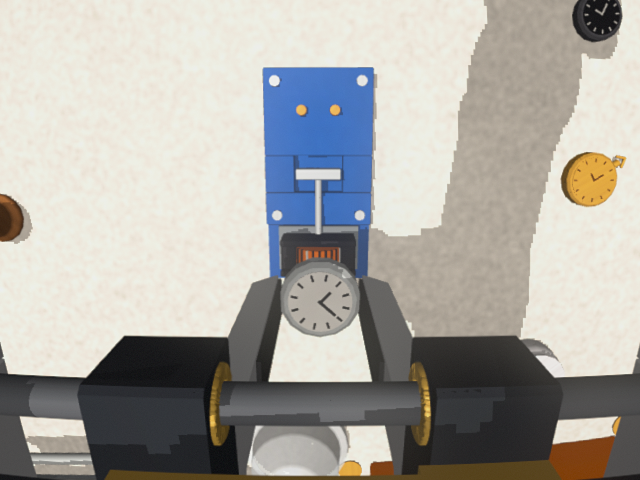

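Holder in view: pins at (301,110) and (335,110), jaw bar at (318,174), wheel at (319,255) partly behind the held watch.

```bash
cat > hold.py <<'E'
import sys,pickle;from h import *
def ana(n):
    s,c=pickle.load(open(n+".pkl","rb"))
    b=cv2.cvtColor(c["image"],cv2.COLOR_RGB2HSV)
    m=cv2.inRange(b,(5,120,120),(28,255,255))
    bl=cv2.inRange(b,(100,120,60),(125,255,255))
    k=max(cv2.findContours(bl,0,2)[0],key=cv2.contourArea)
    x,y,w,h=cv2.boundingRect(k)
    n_,_,st,ce=cv2.connectedComponentsWithStats(m)
    pins=[ce[i] for i in range(1,n_) if 30<st[i,4]<900 and x<ce[i][0]<x+w and y<ce[i][1]<y+h and .6<st[i,2]/st[i,3]<1.6]
    print("pins px",pins)
    P=ray(c,pins,.028,s);print("pins",P)
    if len(P)==2:
        P=P[np.argsort(-P[:,1])]
        yd=(P[0]-P[1])[:2];print("sep",np.linalg.norm(yd));yd/=np.linalg.norm(yd);xd=np.array([yd[1],-yd[0]])
        print("yaw from pins",np.degrees(np.arctan2(xd[1],xd[0])))
        print("nest",P.mean(0)[:2]+.018*xd)
    # block left/right edges
    bi=bl[y:y+h]; L=[];Rr=[]
    for r in range(y+8,y+int(h*.8)):
        q=np.where(bl[r])[0]
        if len(q)>50: L.append((q[0],r));Rr.append((q[-1],r))
    for E in (L,Rr):
        Q=ray(c,E,.02,s);l=cv2.fitLine(Q[:,:2].astype(np.float32),cv2.DIST_HUBER,0,.001,.001).ravel();print("edge yaw",np.degrees(np.arctan2(l[1],l[0]))%180,l[2:])
    Q=ray(c,[[x+w/2,y]],.02,s);print("near edge",Q)
    return s,c,P
if __name__=="__main__": ana(sys.argv[1])
E
python3 - <<'E'
from hold import *
s,c,P=ana("w7")
print("jaw",ray(c,[[318,170],[318,178]],.035,s),"wheel",ray(c,[[319,255]],.055,s))
# held watch at (319,297) dial; height tcp-.0058
g=cv2.cvtColor(c["image"],cv2.COLOR_RGB2GRAY)
h=cv2.HoughCircles(g,cv2.HOUGH_GRADIENT_ALT,1,20,param1=150,param2=.5,minRadius=30,maxRadius=60);print(h)
X=ray(c,h[0,:1,:2],s["tcp_pos"][2]-.0058,s);print(X-s["tcp_pos"])
cv2.imwrite("pics/w7z.png",cv2.resize(c["image"][60:290,230:410,::-1],None,fx=2.6,fy=2.6,interpolation=2))
E
```

```text
pins px [array([301.01388889, 109.625     ]), array([334.64383562, 109.56164384])]
pins [[ 0.53104687 -0.06372019  0.028     ]
 [ 0.53307937 -0.03885046  0.028     ]]
sep 0.02495265091369794
yaw from pins -4.672158013783733
nest [ 0.55000331 -0.0527515 ]
edge yaw 175.30585 [ 0.5681993  -0.09508413]
edge yaw 175.2585 [ 0.56572676 -0.01309586]
near edge [[ 0.50127366 -0.04863342  0.02      ]]
jaw [[ 0.57608558 -0.05479852  0.035     ]
 [ 0.58201918 -0.05529679  0.035     ]] wheel [[ 0.63605954 -0.05895958  0.055     ]]
[[[318.       299.        36.378708]
  [ 62.       421.        43.74456 ]
  [464.       433.        35.73873 ]
  [300.       159.        39.5501  ]
  [360.       332.        52.17845 ]
  [585.       408.        35.379177]]]
[[-0.00137721  0.000766   -0.0058    ]]
```

View pics/w7z.png

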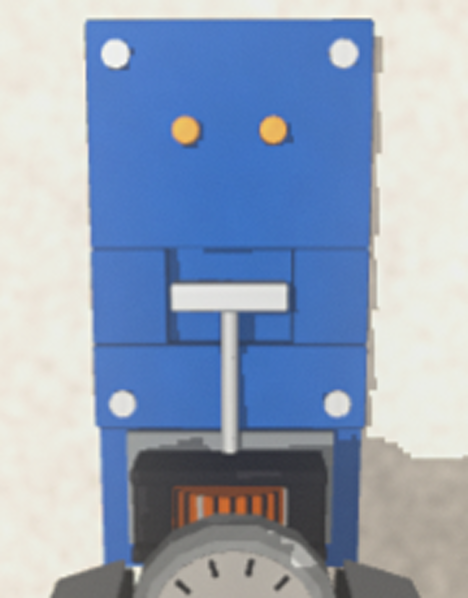

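Request:
apply_moves(
  series=[
    {"travel": [-0.5,0.03,0],"angular": [0,-0.2,0]},
    {"travel": [-0.5,0.03,0],"angular": [0,-0.18,0]},
    {"travel": [-0.5,0.03,-0.3],"angular": [0,0,0]},
    {"travel": [-0.2,0,-0.6],"angular": [0,0,0]},
    {"travel": [0,0,-0.6],"angular": [0,0,0]},
    {"travel": [0,0,0],"angular": [0,0,0]},
    {"travel": [0,0,0],"angular": [0,0,0]},
  ],
)

```text
t: 7.75
tcp_pos: [0.5493, -0.0421, 0.1273]
tcp_rot: [0.73, 0.683, 0.001, -0.001]
ft_force: [-0.6, -0.6, -1.2]
finger_gap: 0.37
```

```bash
python3 look.py w8;python3 - <<'E'
from hold import *
s,c=pickle.load(open("w6.pkl","rb"))
for n in ("w6","w8"):
    s,c=pickle.load(open(n+".pkl","rb"))
    g=cv2.cvtColor(c["image"],cv2.COLOR_RGB2GRAY)
    h=cv2.HoughCircles(g,cv2.HOUGH_GRADIENT_ALT,1,20,param1=150,param2=.5,minRadius=30,maxRadius=60)
    X=ray(c,h[0,:1,:2],s["tcp_pos"][2]-.0058,s);print(h[0,0],X-s["tcp_pos"])
ana("w8")
E
```

```text
7.75 [ 0.54926909 -0.04210408  0.12725436] 86.20554149599822 [-5.69344535e-04  2.74618054e-03 -9.99996067e-01] [-0.58320152 -0.6023327  -1.2370384 ] 0.3704036749056698
[318.     301.      35.6845] [[-0.00034074  0.00070347 -0.0058    ]]
[320.       300.        36.961044] [[-0.00074065  0.00158383 -0.0058    ]]
pins px [array([280.79411765, 216.95098039]), array([320.05882353, 217.42156863])]
pins [[ 0.53033078 -0.06378129  0.028     ]
 [ 0.53231827 -0.03900804  0.028     ]]
sep 0.024852847935249937
yaw from pins -4.586855615702711
nest [ 0.54926688 -0.05283413]
edge yaw 175.23453 [ 0.542061   -0.09317087]
edge yaw 174.95024 [ 0.53964925 -0.01107661]
near edge [[ 0.50000518 -0.04860495  0.02      ]]
```

View pics/w8.png

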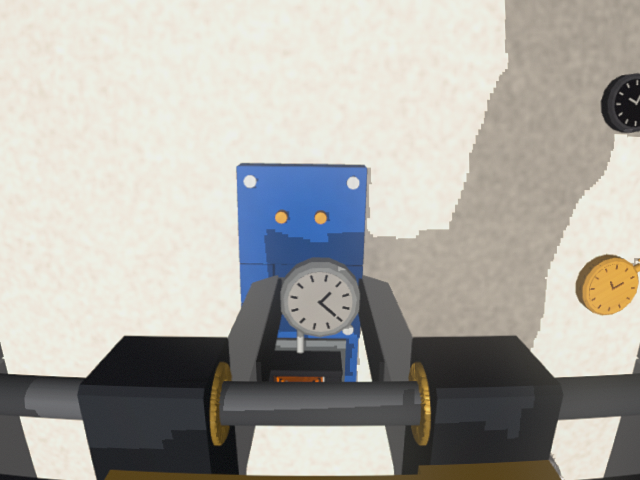

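Request:
apply_moves(
  series=[
    {"travel": [0.1,-0.3,-0.3],"angular": [0,0,-0.25]},
    {"travel": [0,0,-0.5],"angular": [0,0,0]},
    {"travel": [0,0,-0.4],"angular": [0,0,0]},
    {"travel": [0,0,0],"angular": [0,0,0]},
    {"travel": [0,0,0],"angular": [0,0,0]},
  ],
)

```text
t: 8.43
tcp_pos: [0.5561, -0.0574, 0.0787]
tcp_rot: [0.737, 0.675, 0.002, 0.001]
ft_force: [0.5, 0.8, -0.2]
finger_gap: 0.372
```

```bash
python3 look.py w9;python3 - <<'E'
from hold import *
for n in ("w9",):
    s,c=pickle.load(open(n+".pkl","rb"))
    g=cv2.cvtColor(c["image"],cv2.COLOR_RGB2GRAY)
    h=cv2.HoughCircles(g,cv2.HOUGH_GRADIENT_ALT,1,20,param1=150,param2=.5,minRadius=30,maxRadius=60)
    X=ray(c,h[0,:1,:2],s["tcp_pos"][2]-.0058,s);print(h[0,0],X-s["tcp_pos"])
ana("w9")
E
```

```text
8.425 [ 0.55609916 -0.05741646  0.07865575] 84.96775452208395 [ 0.00450634  0.00117145 -0.99998916] [ 0.53704809  0.80717026 -0.22428037] 0.37158000427849647
[320.      302.       36.36625] [[ 0.0002153   0.00152521 -0.0058    ]]
pins px [array([299.8627451 , 221.65359477]), array([348.08974359, 221.33333333])]
pins [[ 0.53029003 -0.06390804  0.028     ]
 [ 0.53233152 -0.03904659  0.028     ]]
sep 0.024945119610300204
yaw from pins -4.6942822531912505
nest [ 0.5492504  -0.05295042]
edge yaw 177.02094 [ 0.52727985 -0.09168848]
edge yaw 175.33235 [ 0.5305817  -0.01028975]
near edge [[ 0.5000918  -0.04868372  0.02      ]]
```

View pics/w9.png

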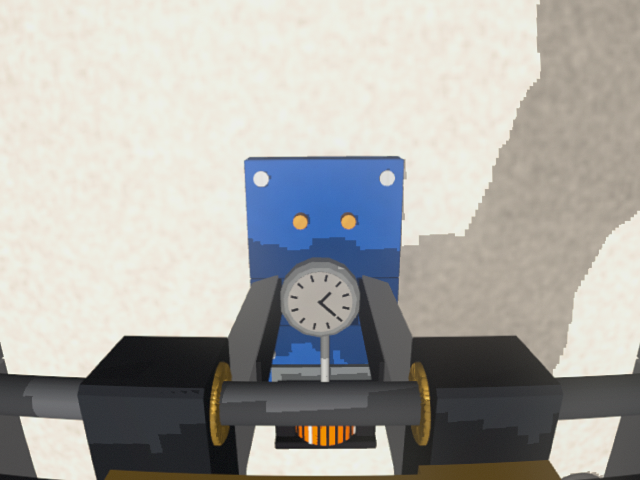

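Request:
apply_moves(
  series=[
    {"travel": [-0.07,0.06,-0.2],"angular": [0,0.06,0.05]},
    {"travel": [0,0,-0.3],"angular": [0,0,0]},
    {"travel": [0,0,0],"angular": [0,0,0]},
    {"travel": [0,0,0],"angular": [0,0,0]},
  ],
)

```text
t: 8.98
tcp_pos: [0.5535, -0.0546, 0.058]
tcp_rot: [0.736, 0.677, 0.001, 0.0]
ft_force: [0.2, 0.6, -1.0]
finger_gap: 0.37
```

```bash
python3 look.py w10;python3 - <<'E'
from hold import *
for n in ("w10",):
    s,c=pickle.load(open(n+".pkl","rb"))
    g=cv2.cvtColor(c["image"],cv2.COLOR_RGB2GRAY)
    h=cv2.HoughCircles(g,cv2.HOUGH_GRADIENT_ALT,1,20,param1=150,param2=.5,minRadius=30,maxRadius=60)
    X=ray(c,h[0,:1,:2],s["tcp_pos"][2]-.0058,s);print(h[0,0],X-s["tcp_pos"])
ana("w10")
E
```

```text
8.975 [ 0.55354811 -0.05455059  0.05804035] 85.2127757352415 [ 0.0013464   0.00119672 -0.99999838] [ 0.20928535  0.59082646 -1.01572444] 0.3701264485816038
[320.       301.        43.569584] [[-0.0002654   0.00156254 -0.0058    ]]
pins px [array([292.79255319, 237.04255319]), array([345.53968254, 237.01058201])]
pins [[ 0.5301763  -0.063871    0.028     ]
 [ 0.53226455 -0.03904822  0.028     ]]
sep 0.024910456773149063
yaw from pins -4.808760770478524
nest [ 0.54915707 -0.05296855]
edge yaw 175.84335 [ 0.5172688 -0.0913388]
edge yaw 175.24316 [ 0.52417195 -0.00977505]
near edge [[ 0.50021339 -0.04867545  0.02      ]]
```

View pics/w10.png

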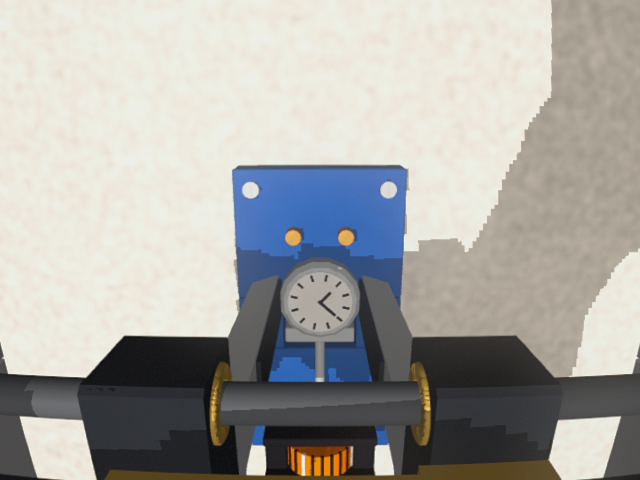

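Request:
apply_moves(
  series=[
    {"travel": [-0.01,0,-0.2],"angular": [0,0,0]},
    {"travel": [-0.01,0,-0.2],"angular": [0,0,0]},
    {"travel": [0,0,0],"angular": [0,0,0]},
    {"travel": [0,0,0],"angular": [0,0,0]},
  ],
)

```text
t: 9.52
tcp_pos: [0.5527, -0.0546, 0.041]
tcp_rot: [0.736, 0.677, 0.001, 0.0]
ft_force: [0.6, 0.6, -0.8]
finger_gap: 0.369
```

```bash
python3 look.py w11; python3 -c "
from hold import *
ana('w11')"
```

```text
9.525 [ 0.55267729 -0.05464966  0.04096874] 85.20426714621347 [ 0.00137373  0.00115239 -0.99999839] [ 0.58372774  0.63542725 -0.84824462] 0.36925981644283107
pins px [array([290.88940092, 248.76497696]), array([348.11764706, 248.73755656])]
pins [[ 0.53004354 -0.06386154  0.028     ]
 [ 0.5321337  -0.03911332  0.028     ]]
sep 0.024836333366228418
yaw from pins -4.827566874042243
nest [ 0.54902476 -0.05300226]
edge yaw 175.69595 [ 0.5221673  -0.09171259]
edge yaw 175.38358 [ 0.527438   -0.01014119]
near edge [[ 0.50022535 -0.04865329  0.02      ]]
```

View pics/w11.png

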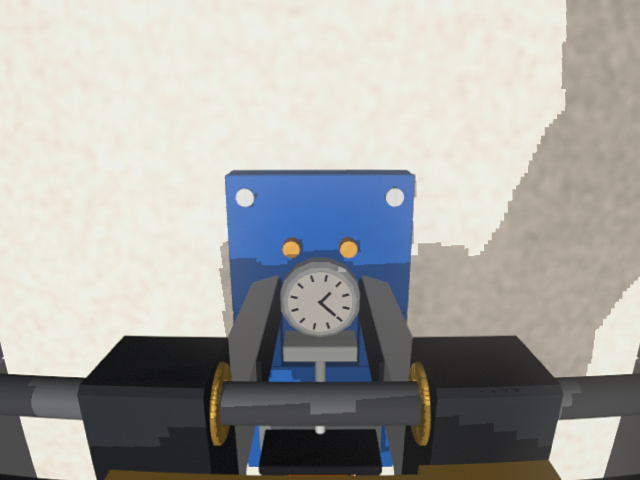

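Request:
apply_moves(
  series=[
    {"travel": [0,0,-0.1],"angular": [0,0,0]},
    {"travel": [0,0,0],"angular": [0,0,0]},
    {"travel": [0,0,0],"angular": [0,0,0]},
  ],
)

```text
t: 9.95
tcp_pos: [0.5529, -0.0547, 0.037]
tcp_rot: [0.736, 0.677, 0.001, 0.0]
ft_force: [0.0, -0.7, -0.7]
finger_gap: 0.372
```

Request:
apply_moves(
  series=[
    {"travel": [0,0,-0.03],"angular": [0,0,0]},
    {"travel": [0,0,0],"angular": [0,0,0]},
  ],
)

```text
t: 10.2
tcp_pos: [0.553, -0.0547, 0.0359]
tcp_rot: [0.736, 0.677, 0.001, 0.0]
ft_force: [-0.6, 0.5, -0.7]
finger_gap: 0.364
```

Request:
apply_moves(
  series=[
    {"travel": [0,0,-0.02],"angular": [0,0,0]},
    {"travel": [0,0,0],"angular": [0,0,0]},
  ],
)

```text
t: 10.45
tcp_pos: [0.5532, -0.0547, 0.0358]
tcp_rot: [0.736, 0.677, 0.001, 0.001]
ft_force: [-0.0, -0.5, -0.8]
finger_gap: 0.369
```

Request:
apply_moves(
  series=[
    {"travel": [0,0,0],"angular": [0,0,0]},
    {"travel": [0,0,0],"angular": [0,0,0]},
    {"travel": [0,0,0],"angular": [0,0,0]},
    {"travel": [0,0,0],"angular": [0,0,0]},
  ],
  jaw=95,
)

```text
t: 10.95
tcp_pos: [0.5535, -0.0547, 0.0358]
tcp_rot: [0.736, 0.677, 0.002, 0.001]
ft_force: [0.8, -0.3, 0.9]
finger_gap: 0.627
```

```bash
python3 look.py w12; python3 -c "
from hold import *
s,c,P=ana('w12')
g=cv2.cvtColor(c['image'],cv2.COLOR_RGB2GRAY)
h=cv2.HoughCircles(g,cv2.HOUGH_GRADIENT_ALT,1,20,param1=150,param2=.5,minRadius=30,maxRadius=60);print(h,ray(c,h[0,:,:2],.03,s))"
```

```text
10.95 [ 0.55347299 -0.05470271  0.03579114] 85.1999359605395 [ 0.00325199  0.00101639 -0.9999942 ] [ 0.84453078 -0.28599911  0.89397826] 0.6270159355904896
pins px [array([290.00869565, 250.48695652]), array([349.        , 250.43290043])]
pins [[ 0.53006615 -0.0638753   0.028     ]
 [ 0.53215059 -0.03908804  0.028     ]]
sep 0.02487475042704029
yaw from pins -4.806859619635181
nest [ 0.54904506 -0.05299002]
edge yaw 3.1867402 [ 0.53376454 -0.09006223]
edge yaw 167.29443 [ 0.54025304 -0.01379675]
near edge [[ 0.50002217 -0.04863273  0.02      ]]
[[[318.       300.        37.9521  ]
  [460.       424.        46.929287]]] [[ 0.55267357 -0.05396045  0.03      ]
 [ 0.62393503  0.00898002  0.03      ]]
```

View pics/w12.png

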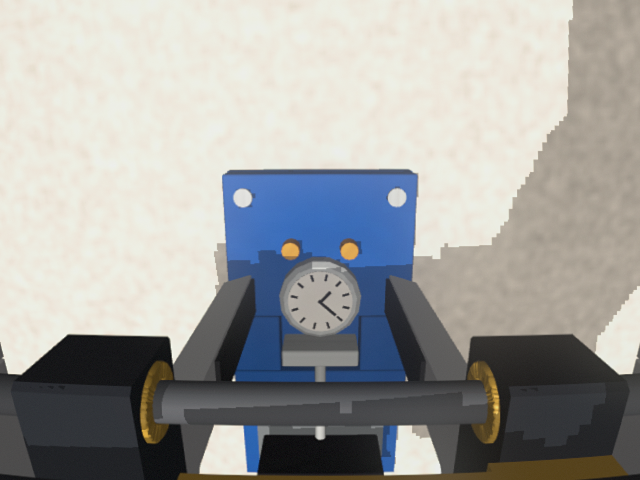

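The watch is free on the bed, about 3.6 mm from the nest. Raising.

Request:
apply_moves(
  series=[
    {"travel": [0,0,0.4],"angular": [0,0,0]},
    {"travel": [0,0,0.9],"angular": [0,0,0]},
    {"travel": [0,0,0.9],"angular": [0,0,0]},
    {"travel": [0.4,0,0.9],"angular": [0,0,0]},
    {"travel": [0.7,0,0.6],"angular": [0,0,0]},
    {"travel": [0.3,0,0],"angular": [0,0,0]},
    {"travel": [0,0,0],"angular": [0,0,0]},
    {"travel": [0,0,0],"angular": [0,0,0]},
  ],
)

```text
t: 12.0
tcp_pos: [0.6074, -0.0548, 0.1923]
tcp_rot: [0.736, 0.677, 0.001, 0.0]
ft_force: [-0.2, -0.1, 0.7]
finger_gap: 0.631
```

```bash
python3 look.py w13; python3 -c "
from hold import *
s,c,P=ana('w13')
g=cv2.cvtColor(c['image'],cv2.COLOR_RGB2GRAY)
h=cv2.HoughCircles(g,cv2.HOUGH_GRADIENT_ALT,1,20,param1=150,param2=.5,minRadius=20,maxRadius=60);print(h,ray(c,h[0,:,:2],.03,s))"
```

```text
12.0 [ 0.60740594 -0.05477126  0.19228003] 85.19009652617147 [ 1.59231468e-03  9.55951730e-04 -9.99998275e-01] [-0.18822206 -0.07248344  0.68094934] 0.6305893664459876
pins px [array([296.98591549, 122.85915493]), array([330.10958904, 122.76712329])]
pins [[ 0.53098829 -0.06368081  0.028     ]
 [ 0.53303061 -0.03893008  0.028     ]]
sep 0.024834843003452907
yaw from pins -4.717095969917179
nest [ 0.54994848 -0.05278569]
edge yaw 175.37381 [ 0.5610924  -0.09448328]
edge yaw 175.34148 [ 0.5574326  -0.01247005]
near edge [[ 0.50120235 -0.04874292  0.02      ]]
[[[325.       264.        28.482069]
  [584.       193.        26.144878]
  [301.       265.        31.557749]
  [593.        25.        25.391554]
  [313.       151.        22.836456]
  [178.       412.        35.16162 ]
  [462.       392.        34.123936]
  [308.       450.        26.99183 ]
  [  1.       228.        23.091055]]] [[ 0.64298945 -0.05177016  0.03      ]
 [ 0.60167876  0.16052135  0.03      ]
 [ 0.64219413 -0.07116632  0.03      ]
 [ 0.47427519  0.16289088  0.03      ]
 [ 0.5527119  -0.05351126  0.03      ]
 [ 0.77476677 -0.19778559  0.03      ]
 [ 0.77531032  0.0616775   0.03      ]
 [ 0.8260193  -0.08260538  0.03      ]
 [ 0.58980234 -0.31858379  0.03      ]]
```

View pics/w13.png

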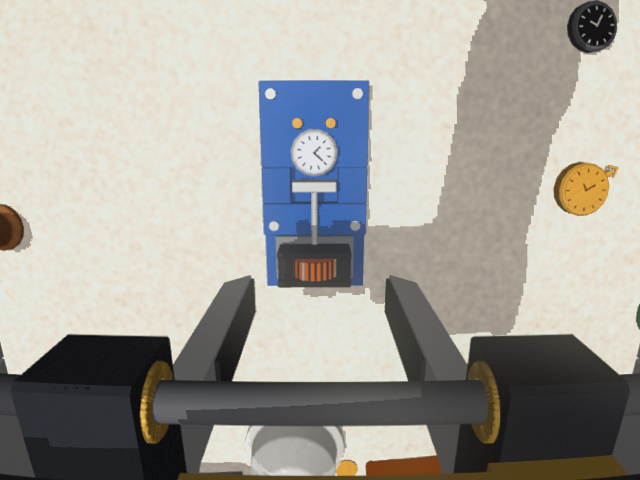

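```bash
python3 -c "
from hold import *
s,c=pickle.load(open('w13.pkl','rb'))
b=cv2.cvtColor(c['image'],cv2.COLOR_RGB2HSV)
m=cv2.inRange(b,(3,110,90),(25,255,255));m[:235]=0;m[295:]=0;m[:,:270]=0;m[:,360:]=0
print(cv2.boundingRect(cv2.findNonZero(m)),cv2.minAreaRect(cv2.findNonZero(m)))
x,y,w,h=cv2.boundingRect(cv2.findNonZero(m))
rz=c['range_z'];R,t=pose(c,s)
def W(u,v):
    q=cv2.undistortPoints(np.array([[[u,v]]],float),K(c),c['dist']).ravel();z=rz[v,u];return (np.array([q[0]*z,q[1]*z,z])-t)@R
for u,v in [(316,265),(316,270),(316,275),(310,270),(322,270),(285,270),(345,270),(316,250),(316,284),(314,150),(290,110)]: print((u,v),W(u,v).round(4))
cz=[x+w/2,y+h/2]
for z in (.05,.056,.062): print(z,ray(c,[cz,[x+w/2,y],[x+w/2,y+h]],z,s).round(4).tolist())
cv2.imwrite('pics/w13z.png',cv2.resize(c['image'][225:300,255:380,::-1],None,fx=5,fy=5,interpolation=2))
"
```

```text
(295, 259, 40, 23) ((314.5, 270.0), (22.0, 39.0), 90.0)
(316, 265) [ 0.634  -0.0581  0.0575]
(316, 270) [ 0.6378 -0.0584  0.0576]
(316, 275) [ 0.6418 -0.0588  0.0576]
(310, 270) [ 0.6374 -0.0629  0.0578]
(322, 270) [ 0.6388 -0.054   0.0559]
(285, 270) [ 0.6392 -0.0825  0.048 ]
(345, 270) [ 0.6431 -0.0367  0.0481]
(316, 250) [ 0.6257 -0.0575  0.0465]
(316, 284) [ 0.6508 -0.0596  0.0528]
(314, 150) [ 0.552  -0.0527  0.03  ]
(290, 110) [ 0.5208 -0.0685  0.0189]
0.05 [[0.6408, -0.0595, 0.05], [0.6317, -0.0587, 0.05], [0.6501, -0.0603, 0.05]]
0.056 [[0.6387, -0.0593, 0.056], [0.6298, -0.0585, 0.056], [0.6479, -0.0601, 0.056]]
0.062 [[0.6366, -0.059, 0.062], [0.6278, -0.0583, 0.062], [0.6456, -0.0598, 0.062]]
```

View pics/w13z.png

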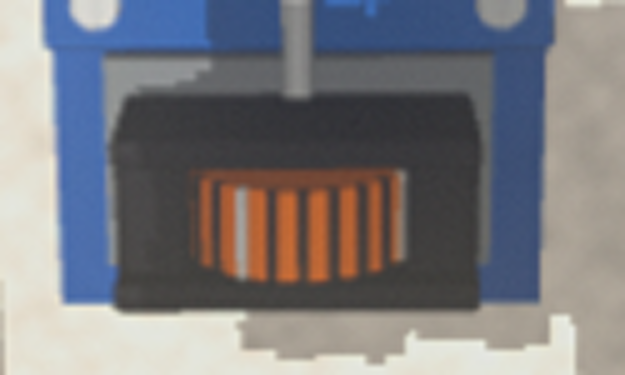

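Watch is at (313,151) on the bed, wheel at (315,270). Depth suggests the crest is at about z = 0.058, with the wheel centre near (0.639, -0.060). Shutting the gripper and approaching.

Request:
apply_moves(
  series=[
    {"travel": [0.4,-0.2,-0.1],"angular": [0,0,0]},
    {"travel": [0.4,-0.2,-0.5],"angular": [0,0,0]},
    {"travel": [0,0,-0.6],"angular": [0,0,0]},
    {"travel": [0,0,-0.6],"angular": [0,0,0]},
    {"travel": [0,0,-0.4],"angular": [0,0,0]},
    {"travel": [0,0,0],"angular": [0,0,0]},
    {"travel": [0,0,0],"angular": [0,0,0]},
  ],
  jaw=255,
)

```text
t: 12.92
tcp_pos: [0.6332, -0.0712, 0.0971]
tcp_rot: [0.736, 0.677, -0.003, -0.004]
ft_force: [0.0, 0.2, -0.1]
finger_gap: 0.004
```

```bash
python3 look.py w14
```

```text
12.925 [ 0.63321839 -0.07115411  0.09713083] 85.183079001351 [-0.01058723  0.00157033 -0.99994272] [ 0.0026451   0.20753873 -0.11257431] 0.004309392158289503
```

View pics/w14.png

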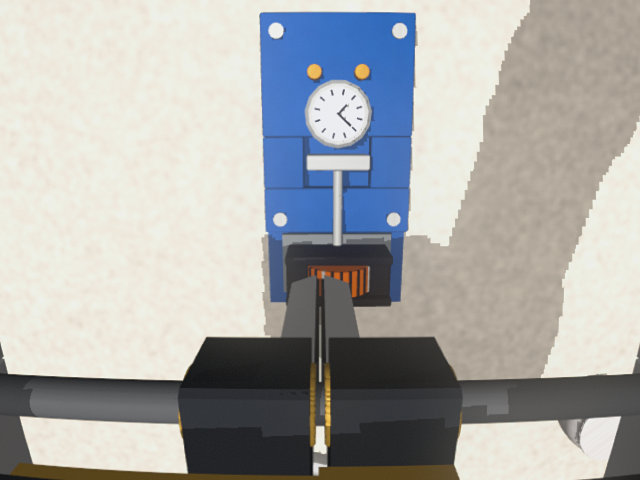

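Request:
apply_moves(
  series=[
    {"travel": [0.12,0.03,-0.2],"angular": [-0.02,-0.15,0]},
    {"travel": [0,0,-0.2],"angular": [0,0,0]},
    {"travel": [0,0,0],"angular": [0,0,0]},
    {"travel": [0,0,0],"angular": [0,0,0]},
  ],
)

```text
t: 13.48
tcp_pos: [0.6395, -0.0697, 0.0818]
tcp_rot: [0.736, 0.677, 0.001, 0.001]
ft_force: [-0.1, -0.6, -0.4]
finger_gap: 0.006
```

```bash
python3 look.py w15
```

```text
13.475 [ 0.6394828  -0.06973503  0.08178159] 85.19249427059648 [ 3.69626921e-03 -6.94480419e-05 -9.99993166e-01] [-0.09609169 -0.58713274 -0.3775106 ] 0.005921333600079107
```

View pics/w15.png

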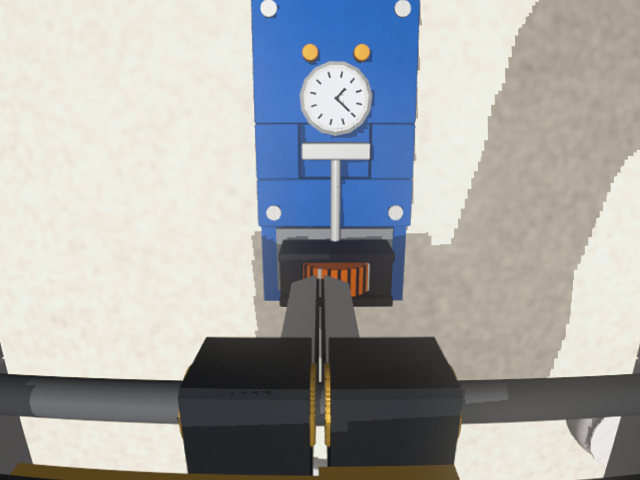

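Request:
apply_moves(
  series=[
    {"travel": [0,0,-0.15],"angular": [0,0.04,0]},
    {"travel": [0,0,-0.03],"angular": [0,0,0]},
    {"travel": [0,0,0],"angular": [0,0,0]},
  ],
)

```text
t: 13.9
tcp_pos: [0.6395, -0.0699, 0.0742]
tcp_rot: [0.736, 0.677, 0.0, 0.0]
ft_force: [0.0, -0.7, 0.4]
finger_gap: 0.005
```

Request:
apply_moves(
  series=[
    {"travel": [0,0,-0.03],"angular": [0,0,0]},
    {"travel": [0,0,0],"angular": [0,0,0]},
  ],
)

```text
t: 14.15
tcp_pos: [0.6395, -0.0699, 0.073]
tcp_rot: [0.736, 0.677, 0.0, 0.0]
ft_force: [0.3, 0.6, -0.1]
finger_gap: 0.007
```

Request:
apply_moves(
  series=[
    {"travel": [0,0,-0.03],"angular": [0,0,0]},
    {"travel": [0,0,0],"angular": [0,0,0]},
  ],
)

```text
t: 14.4
tcp_pos: [0.6396, -0.0699, 0.0718]
tcp_rot: [0.736, 0.677, 0.0, 0.0]
ft_force: [-0.4, -0.8, 0.9]
finger_gap: 0.006
```

Request:
apply_moves(
  series=[
    {"travel": [0,0,-0.02],"angular": [0,0,0]},
    {"travel": [0,0,0],"angular": [0,0,0]},
  ],
)

```text
t: 14.65
tcp_pos: [0.6398, -0.0699, 0.0713]
tcp_rot: [0.736, 0.677, 0.0, 0.001]
ft_force: [-0.6, -0.1, 0.1]
finger_gap: -0.0
```

Request:
apply_moves(
  series=[
    {"travel": [0,0,-0.02],"angular": [0,0,0]},
  ],
)

```text
t: 14.78
tcp_pos: [0.6399, -0.0699, 0.0707]
tcp_rot: [0.736, 0.677, 0.001, 0.001]
ft_force: [-0.4, -0.6, 3.4]
finger_gap: 0.006
```

Request:
apply_moves(
  series=[
    {"travel": [0,0,-0.015],"angular": [0,0,0]},
  ],
)

```text
t: 14.9
tcp_pos: [0.6401, -0.0699, 0.0705]
tcp_rot: [0.736, 0.677, 0.001, 0.001]
ft_force: [-0.6, -1.0, 4.7]
finger_gap: 0.004
```

Request:
apply_moves(
  series=[
    {"travel": [0.0,0.06,-0.015],"angular": [0,0,0]},
    {"travel": [0.0,0.06,-0.01],"angular": [0,0,0]},
  ],
)

```text
t: 15.15
tcp_pos: [0.6403, -0.0686, 0.0704]
tcp_rot: [0.737, 0.676, -0.0, 0.003]
ft_force: [-1.5, -2.6, 6.1]
finger_gap: 0.003
```

Request:
apply_moves(
  series=[
    {"travel": [0.0,0.1,-0.01],"angular": [0,0,0]},
    {"travel": [0.0,0.1,-0.01],"angular": [0,0,0]},
  ],
)

```text
t: 15.4
tcp_pos: [0.6407, -0.0641, 0.0709]
tcp_rot: [0.737, 0.675, -0.001, 0.005]
ft_force: [-2.0, -1.8, 6.5]
finger_gap: 0.005
```

Request:
apply_moves(
  series=[
    {"travel": [-0.01,0.1,-0.01],"angular": [0,0,0]},
    {"travel": [-0.01,0.1,-0.01],"angular": [0,0,0]},
  ],
)

```text
t: 15.65
tcp_pos: [0.641, -0.0578, 0.0714]
tcp_rot: [0.738, 0.675, -0.001, 0.007]
ft_force: [-0.5, -1.7, 5.0]
finger_gap: 0.004
```

```bash
python3 look.py w16
```

```text
15.65 [ 0.64097314 -0.0577841   0.07141994] 84.89157968361356 [ 0.00712379 -0.01118916 -0.99991202] [-0.54557863 -1.66239791  5.01890514] 0.004424784051789506
```

View pics/w16.png

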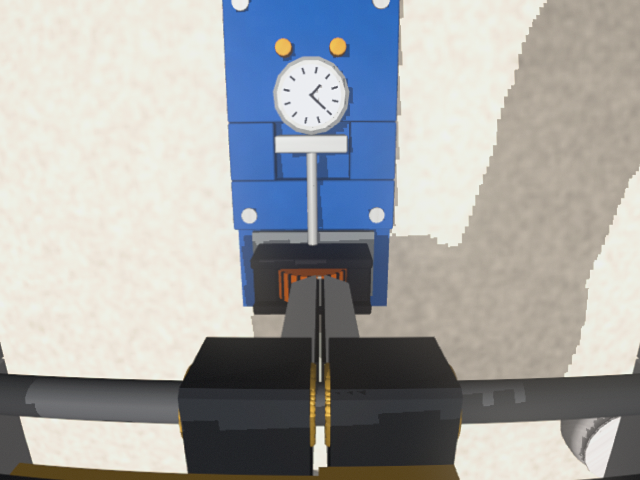

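Request:
apply_moves(
  series=[
    {"travel": [-0.02,0.1,-0.015],"angular": [0,0,0]},
    {"travel": [-0.02,0.07,-0.01],"angular": [0,0,0]},
  ],
)

```text
t: 15.95
tcp_pos: [0.6396, -0.0495, 0.0701]
tcp_rot: [0.738, 0.675, -0.001, 0.006]
ft_force: [0.4, -0.6, -0.8]
finger_gap: 0.006
```

Request:
apply_moves(
  series=[
    {"travel": [0,0,0.2],"angular": [0.16,0.1,0.05]},
    {"travel": [-0.04,-0.3,0.1],"angular": [0,0,0]},
    {"travel": [0,-0.1,0],"angular": [0,0,0]},
    {"travel": [0,0,0],"angular": [0,0,0]},
    {"travel": [0,0,0],"angular": [0,0,0]},
  ],
)

```text
t: 16.58
tcp_pos: [0.6366, -0.0667, 0.0817]
tcp_rot: [0.737, 0.676, -0.0, -0.002]
ft_force: [-0.8, 0.0, -0.1]
finger_gap: 0.004
```

```bash
python3 look.py w17;  python3 -c "
from hold import *
s,c,P=ana('w17')
g=cv2.cvtColor(c['image'],cv2.COLOR_RGB2GRAY)
h=cv2.HoughCircles(g,cv2.HOUGH_GRADIENT_ALT,1,20,param1=150,param2=.5,minRadius=25,maxRadius=45);print(h,ray(c,h[0,:,:2],.03,s))"
```

```text
16.575 [ 0.63657365 -0.06666172  0.08171407] 85.10278404518347 [-0.00240821  0.00245751 -0.99999408] [-0.80206558  0.03364455 -0.11109582] 0.00354568062397239
pins px [array([303.30687831,  59.51851852]), array([354.7979798 ,  59.58585859])]
pins [[ 0.53109385 -0.0639854   0.028     ]
 [ 0.53321318 -0.03911171  0.028     ]]
sep 0.024963817168471757
yaw from pins -4.87005321473572
nest [ 0.55008853 -0.05307669]
edge yaw 175.38913 [ 0.5538338  -0.09436882]
edge yaw 175.18808 [ 0.55637646 -0.01231941]
near edge [[ 0.50277164 -0.04895821  0.02      ]]
[[[329.       101.        34.95862 ]
  [367.       205.        32.30587 ]
  [292.       218.        41.183693]
  [356.       360.        30.86323 ]
  [230.       363.        30.127449]]] [[ 0.55179201 -0.05324109  0.03      ]
 [ 0.604939   -0.03789073  0.03      ]
 [ 0.60842274 -0.07710853  0.03      ]
 [ 0.69425436 -0.04917702  0.03      ]
 [ 0.69013093 -0.12160843  0.03      ]]
```

View pics/w17.png

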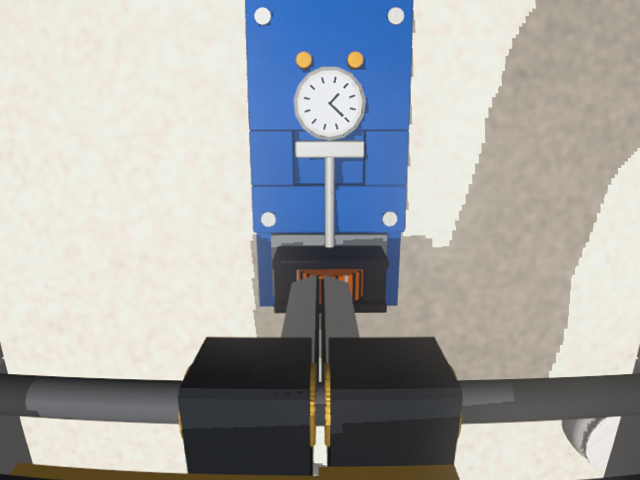

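The jaw now meets the watch, which sits about 2 mm from the pins. Next stroke.

Request:
apply_moves(
  series=[
    {"travel": [0.06,-0.05,-0.15],"angular": [-0.03,-0.03,0]},
    {"travel": [0,0,-0.06],"angular": [0,0,0]},
    {"travel": [0,0,0],"angular": [0,0,0]},
  ],
)

```text
t: 17.0
tcp_pos: [0.6389, -0.068, 0.0722]
tcp_rot: [0.736, 0.677, -0.0, -0.0]
ft_force: [0.1, -0.1, -0.0]
finger_gap: 0.003
```

Request:
apply_moves(
  series=[
    {"travel": [0,0,-0.03],"angular": [0,0,0]},
    {"travel": [0,0,0],"angular": [0,0,0]},
  ],
)

```text
t: 17.25
tcp_pos: [0.6392, -0.068, 0.0715]
tcp_rot: [0.736, 0.677, -0.0, -0.0]
ft_force: [-0.9, -0.7, 1.4]
finger_gap: 0.002
```

Request:
apply_moves(
  series=[
    {"travel": [0,0,-0.03],"angular": [0,0,0]},
  ],
)

```text
t: 17.38
tcp_pos: [0.6395, -0.068, 0.0708]
tcp_rot: [0.736, 0.677, 0.0, -0.0]
ft_force: [-0.7, -1.0, 5.6]
finger_gap: 0.007
```

Request:
apply_moves(
  series=[
    {"travel": [0.0,0.08,-0.02],"angular": [0,0,0]},
    {"travel": [-0.01,0.08,-0.01],"angular": [0,0,0]},
  ],
)

```text
t: 17.62
tcp_pos: [0.6397, -0.065, 0.071]
tcp_rot: [0.737, 0.676, -0.001, 0.002]
ft_force: [-1.5, -1.7, 6.2]
finger_gap: 0.007
```

Request:
apply_moves(
  series=[
    {"travel": [-0.01,0.1,-0.015],"angular": [0.02,0,0]},
    {"travel": [-0.01,0.08,-0.012],"angular": [0.02,0,0]},
  ],
)

```text
t: 17.88
tcp_pos: [0.64, -0.0603, 0.0715]
tcp_rot: [0.737, 0.676, 0.0, 0.003]
ft_force: [-0.1, -1.8, 4.6]
finger_gap: 0.003
```

Request:
apply_moves(
  series=[
    {"travel": [-0.01,0.08,-0.015],"angular": [0.02,0,0]},
  ],
)

```text
t: 18.0
tcp_pos: [0.6401, -0.0578, 0.0714]
tcp_rot: [0.737, 0.675, 0.001, 0.004]
ft_force: [-0.1, -0.8, 3.9]
finger_gap: 0.004
```

```bash
python3 look.py w18;  python3 -c "
from hold import *
s,c,P=ana('w18')
g=cv2.cvtColor(c['image'],cv2.COLOR_RGB2GRAY)
h=cv2.HoughCircles(g,cv2.HOUGH_GRADIENT_ALT,1,20,param1=150,param2=.5,minRadius=25,maxRadius=45);print(h,ray(c,h[0,:1,:2],.03,s))"
```

```text
18.0 [ 0.64009983 -0.05777152  0.07142925] 84.96183025310522 [ 0.00633822 -0.00370442 -0.99997305] [-0.11850053 -0.8046574   3.89339117] 0.003914679811821418
pins px [array([282.55299539,  48.86175115]), array([337.05333333,  48.48444444])]
pins [[ 0.53109478 -0.0638872   0.028     ]
 [ 0.53318675 -0.03902385  0.028     ]]
sep 0.0249512055243922
yaw from pins -4.809456534215496
nest [ 0.55007738 -0.05296469]
edge yaw 175.38089 [ 0.55174714 -0.09413136]
edge yaw 175.24533 [ 0.57143646 -0.01349417]
near edge [[ 0.50909969 -0.04919056  0.02      ]]
[[[312.        87.        37.02733 ]
  [354.       154.        30.996464]
  [415.       363.        29.036787]]] [[ 0.54936148 -0.05198284  0.03      ]]
```

Request:
apply_moves(
  series=[
    {"travel": [-0.02,0.08,-0.025],"angular": [0.02,0,0]},
    {"travel": [-0.01,0.06,-0.015],"angular": [0.02,0,0]},
  ],
)

```text
t: 18.3
tcp_pos: [0.6397, -0.0512, 0.07]
tcp_rot: [0.737, 0.675, 0.003, 0.003]
ft_force: [-0.2, -0.6, 2.4]
finger_gap: 0.004
```

```bash
python3 look.py w19
```

```text
18.3 [ 0.6397255  -0.05118698  0.06998941] 84.98275003898682 [ 8.23806428e-03 -1.68908587e-04 -9.99966052e-01] [-0.15052969 -0.56264821  2.42768389] 0.0036338331423401934
```

View pics/w19.png

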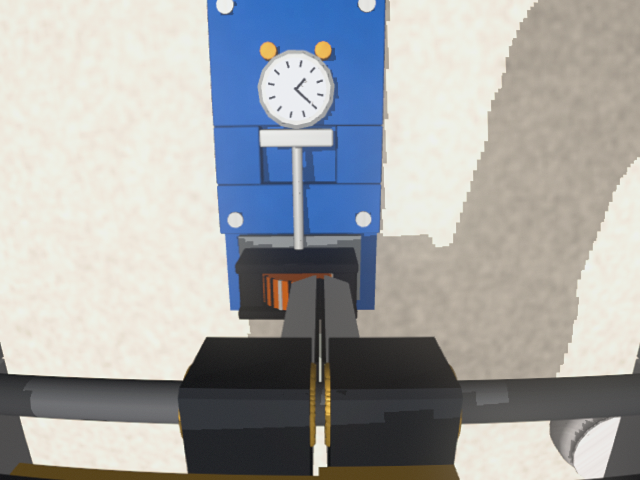

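The watch at (296,88) now appears to touch both pins. One more stroke to clamp it and check that the finger slips.

Request:
apply_moves(
  series=[
    {"travel": [0,0,0.25],"angular": [0,0.1,0.03]},
    {"travel": [0,-0.3,0.05],"angular": [0,0,0]},
    {"travel": [0,-0.12,0],"angular": [0,0,0]},
    {"travel": [0,0,0],"angular": [0,0,0]},
    {"travel": [0,0,0],"angular": [0,0,0]},
  ],
)

```text
t: 18.98
tcp_pos: [0.6375, -0.0681, 0.0807]
tcp_rot: [0.737, 0.676, -0.001, -0.002]
ft_force: [-0.2, -0.3, -0.5]
finger_gap: 0.006
```

```bash
python3 look.py w20;  python3 -c "
from hold import *
s,c,P=ana('w20')
g=cv2.cvtColor(c['image'],cv2.COLOR_RGB2GRAY)
h=cv2.HoughCircles(g,cv2.HOUGH_GRADIENT_ALT,1,20,param1=150,param2=.5,minRadius=25,maxRadius=45);print(h,ray(c,h[0,:1,:2],.03,s))"
```

```text
18.975 [ 0.63751153 -0.06807126  0.08074313] 85.1201521318951 [-0.00417076  0.00160161 -0.99999002] [-0.15125314 -0.25961229 -0.54224172] 0.00614300760905566
pins px [array([306.17021277,  57.24468085]), array([357.90575916,  57.20942408]), array([342.25 , 277.525])]
pins [[ 0.53112695 -0.06398225  0.028     ]
 [ 0.53318095 -0.03909632  0.028     ]
 [ 0.64458998 -0.05490919  0.028     ]]
edge yaw 175.42055 [ 0.5580695  -0.09469908]
edge yaw 175.14236 [ 0.5688882  -0.01337292]
near edge [[ 0.50392082 -0.04902879  0.02      ]]
[[[332.        96.        34.301304]
  [616.       446.        31.189552]
  [414.       363.        29.29368 ]]] [[ 0.5504538  -0.05309947  0.03      ]]
```

View pics/w20.png

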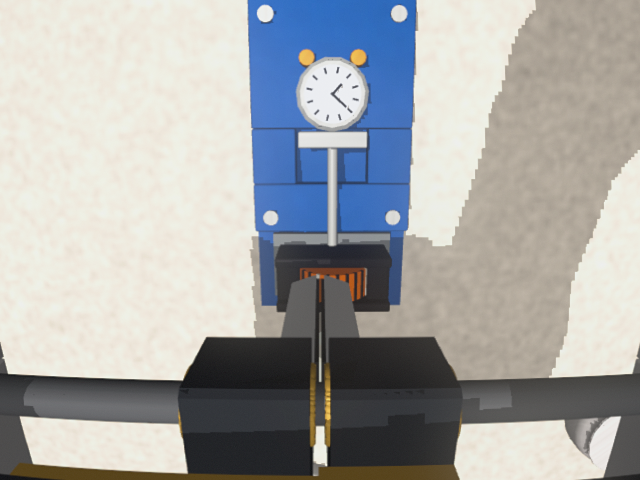

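Request:
apply_moves(
  series=[
    {"travel": [0.04,0,-0.15],"angular": [0,-0.06,0]},
    {"travel": [0,0,-0.05],"angular": [0,0,0]},
    {"travel": [0,0,0],"angular": [0,0,0]},
  ],
)

```text
t: 19.4
tcp_pos: [0.6391, -0.0675, 0.0719]
tcp_rot: [0.736, 0.677, 0.001, -0.001]
ft_force: [1.2, -0.9, 1.9]
finger_gap: 0.006
```

Request:
apply_moves(
  series=[
    {"travel": [0,0,-0.03],"angular": [0,0,0]},
    {"travel": [0,0,0],"angular": [0,0,0]},
  ],
)

```text
t: 19.65
tcp_pos: [0.6395, -0.0676, 0.0714]
tcp_rot: [0.736, 0.677, 0.001, -0.0]
ft_force: [-0.8, 0.3, 2.8]
finger_gap: 0.004
```

Request:
apply_moves(
  series=[
    {"travel": [0,0,-0.02],"angular": [0,0,0]},
  ],
)

```text
t: 19.77
tcp_pos: [0.6395, -0.0677, 0.071]
tcp_rot: [0.736, 0.677, 0.001, -0.0]
ft_force: [-0.5, -0.6, 4.5]
finger_gap: 0.003
```

Request:
apply_moves(
  series=[
    {"travel": [-0.01,0.06,-0.03],"angular": [0.02,0,0]},
    {"travel": [-0.01,0.06,-0.015],"angular": [0.02,0,0]},
  ],
)

```text
t: 20.02
tcp_pos: [0.6397, -0.0672, 0.0706]
tcp_rot: [0.737, 0.676, 0.001, 0.002]
ft_force: [-2.0, -4.2, 6.6]
finger_gap: 0.005
```

Request:
apply_moves(
  series=[
    {"travel": [-0.01,0.08,-0.015],"angular": [0.02,0,0]},
    {"travel": [-0.01,0.06,-0.012],"angular": [0.02,0,0]},
  ],
)

```text
t: 20.27
tcp_pos: [0.6396, -0.0669, 0.0709]
tcp_rot: [0.738, 0.675, 0.001, 0.004]
ft_force: [-0.9, -3.3, 5.9]
finger_gap: 0.004
```

Request:
apply_moves(
  series=[
    {"travel": [-0.01,0.06,-0.02],"angular": [0.02,0,0]},
  ],
)

```text
t: 20.4
tcp_pos: [0.6395, -0.0668, 0.0708]
tcp_rot: [0.738, 0.675, 0.001, 0.004]
ft_force: [-1.5, -3.3, 6.8]
finger_gap: 0.006
```

```bash
python3 look.py w21
```

```text
20.4 [ 0.63954404 -0.06681161  0.07081442] 84.83961788960238 [ 0.00699254 -0.00577311 -0.99995889] [-1.50830781 -3.33947022  6.79860833] 0.005843558786941632
```

View pics/w21.png

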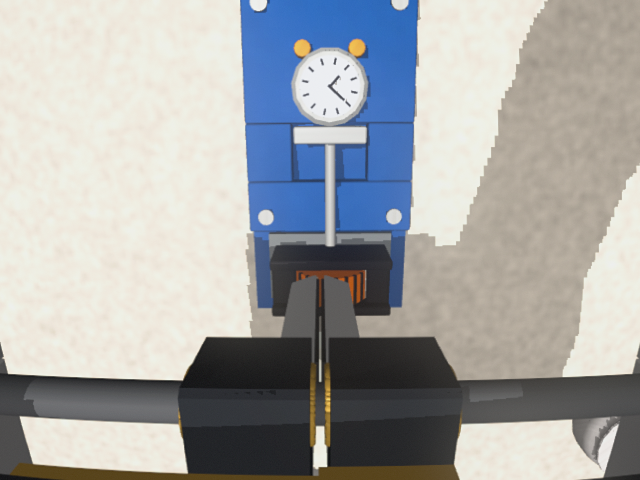

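Side force has risen to 3–4 N and the finger barely moves, so the wheel is resisting. Pushing further along the stroke until it slips.

Request:
apply_moves(
  series=[
    {"travel": [0,0.15,-0.012],"angular": [0.05,0,0.02]},
    {"travel": [0,0.15,-0.01],"angular": [0.05,0,0.02]},
  ],
)

```text
t: 20.7
tcp_pos: [0.6405, -0.0607, 0.0714]
tcp_rot: [0.738, 0.674, 0.002, 0.005]
ft_force: [-0.4, -3.1, 4.6]
finger_gap: 0.006
```

Request:
apply_moves(
  series=[
    {"travel": [0,0.18,-0.01],"angular": [0.05,0,0]},
    {"travel": [0,0.18,-0.01],"angular": [0.05,0,0]},
  ],
)

```text
t: 20.95
tcp_pos: [0.6409, -0.047, 0.0708]
tcp_rot: [0.739, 0.674, 0.004, 0.003]
ft_force: [-0.6, -0.2, 0.1]
finger_gap: 0.003
```

Request:
apply_moves(
  series=[
    {"travel": [0,0,0.3],"angular": [0,0.05,0]},
    {"travel": [0,0,0.9],"angular": [0,0,0]},
    {"travel": [-0.2,-0.2,0.9],"angular": [0,0,0]},
    {"travel": [-0.2,-0.2,0.8],"angular": [0,0,0]},
    {"travel": [-0.2,0,0],"angular": [0,0,0]},
    {"travel": [0,0,0],"angular": [0,0,0]},
    {"travel": [0,0,0],"angular": [0,0,0]},
  ],
)

```text
t: 21.82
tcp_pos: [0.6144, -0.0586, 0.1891]
tcp_rot: [0.737, 0.676, 0.002, -0.001]
ft_force: [-0.4, 0.0, -0.1]
finger_gap: 0.001
```

```bash
python3 look.py w22;  python3 -c "
from hold import *
s,c,P=ana('w22')
g=cv2.cvtColor(c['image'],cv2.COLOR_RGB2GRAY)
h=cv2.HoughCircles(g,cv2.HOUGH_GRADIENT_ALT,1,20,param1=150,param2=.5,minRadius=18,maxRadius=45);print(h,ray(c,h[0,:1,:2],.03,s))
cv2.imwrite('pics/w22z.png',cv2.resize(c['image'][60:300,230:410,::-1],None,fx=2.5,fy=2.5,interpolation=2))"
```

```text
21.825 [ 0.6143803  -0.05857749  0.1890993 ] 85.02259972671258 [ 0.00274426  0.00439492 -0.99998658] [-0.44627805  0.04548995 -0.11975706] 0.0009271470790222527
pins px [array([299.75714286, 112.62857143]), array([333.41891892, 112.41891892])]
pins [[ 0.53096687 -0.06378157  0.028     ]
 [ 0.53298992 -0.03899767  0.028     ]]
sep 0.024866329257138834
yaw from pins -4.6665592906276405
nest [ 0.54991872 -0.05285404]
edge yaw 175.48927 [ 0.5506242  -0.09373965]
edge yaw 175.20436 [ 0.5654577  -0.01316425]
near edge [[ 0.50106333 -0.04834679  0.02      ]]
[[[587.       181.        25.471045]
  [349.       311.        30.83825 ]
  [315.       135.        22.662214]
  [601.        14.        26.389114]
  [346.       259.        23.433142]
  [  4.       224.        21.84941 ]]] [[0.59945144 0.15767887 0.03      ]]
```

View pics/w22.png

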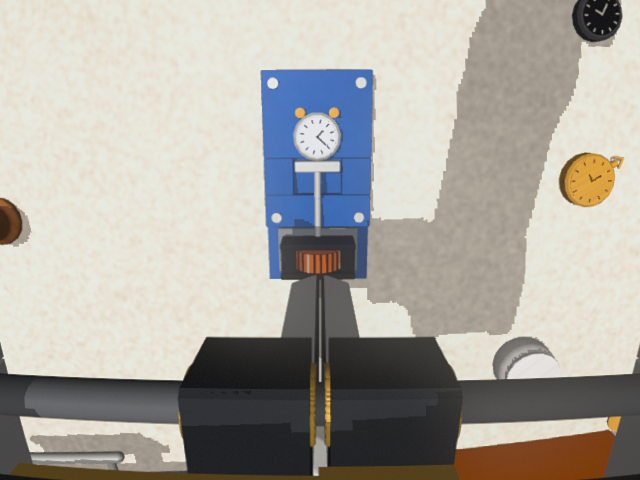

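View pics/w22z.png

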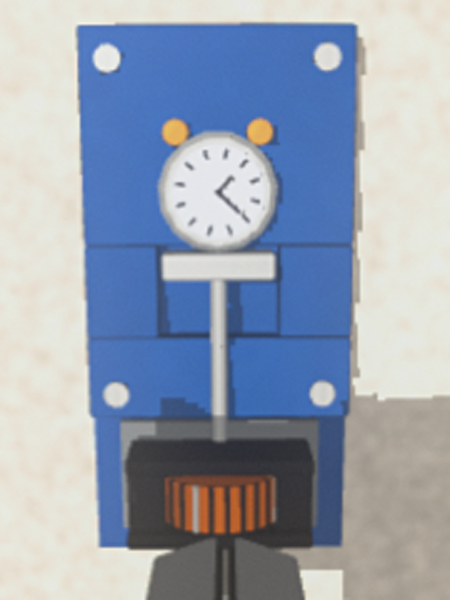

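Zoomed view: the watch touches both pins (299,112) and (333,112) and the jaw bar at (317,167). The arm is clear and the bystanders haven't moved. Handing in.

```bash
python3 -c "
from cell import *
print(finish_job())"
```

```text
the job is handed in; nothing more can be done
None
```

The watch is clamped dial up in the holder against both pins. I handed the job in at about 22 s of the 66 s allowed; it gave no verdict.

**What I did:**
- I set the watch on the bed about 3.6 mm from the nest point and let go.
- I found the wheel's crest by touch, at z of about 0.057 m (roughly 37 mm above the bed).
- I rolled the wheel towards +y in three light strokes, pressing with at most about 7 N in the readings.

**What the last checks showed:**
- **Clamped:** on the third stroke the wheel stopped turning. The side force rose to 3–4 N and the finger slipped, as expected once the jaw grips.
- **Seated:** the last wrist picture shows the watch touching both pins and the jaw. Before that final stroke it measured about 0.4 mm from the nest point, within the cameras' 2 mm accuracy. I did not get a measured watch position from the final picture, so the seating there rests on how it looks.
- **Clear of the robot:** the tool was well above the holder, and the bystanders in view looked unmoved. I did not look again at the screwdriver or loupe, but nothing went near them.

**What went less cleanly:** in the first two strokes the fingertip lost or eased contact near the end, sooner than I expected. I finished the travel with further strokes.

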